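# Weigh a returned game tin on the counter scale

### The job

A customer has brought back the red travel-game tin: weigh it to see whether all its pieces are inside. Pick it up by its carrying loop, hang the loop in the dip of the spring scale's hook, let go, move clear and leave it hanging still so that the weight can be read; do not pull the spring down to its stop, and leave the blue tin where it stands.

Things in the scene. Friction and masses are not known exactly. Their poses are not given: they have to be found in the camera images.
- red_tin_grip (a point): Red round tin, 60 mm across, 65 mm high, with a rigid black loop upright on the lid in the tin's y-z plane. Point: middle of the loop's opening, 97.5 mm above the tin's foot, 32.5 mm from lid below and roof bar (8 mm thick) above. Opening 36 mm wide, seen through along x. Grip its flat uprights from outside, closing along y: 44 mm over both, each 14 mm wide along x. z up.
- blue_tin_grip (a point): The same point of the other tin, alike in shape and size (black loop) but blue. It has been checked already and stays where it stands.
- hook_seat (a point): Top of the dip by the scale hook's tip, where the loop's roof rests; 235 mm above the table unloaded, sinks with the hook. Steel rod 8 mm thick, yellow here. Frame: x along the rod from tip back to the white scale barrel (140 mm away, 37 mm across), z up. Dip flat +-10 mm along x; tip ends at x = -28 mm, turned up 14 mm; towards the barrel the rod rises 10 mm. Free space above the rod.
- scale_spring (a joint): How far the hook of the white spring scale on its post is pulled down, in m: 0 unloaded, 0.07 at its stop. About 1 N for each 10 mm; the red tin (175 to 350 g) pulls it down 15 to 33 mm. Damped: settles in about a second. A red ring on the barrel shows it.
Not all that is in view belongs to the job. What is meant by the part that bears red_tin_grip is not pink or yellow, and is the larger of those in its own colour.

How it is judged:
By the outcome, as a careful person would: the job done as asked, in the order asked, and still so for the second after the job is handed in, with the robot touching nothing.
It also fails if it takes over 45 s, if anything falls off the work surface, if the arm or the gripper's body presses on something with over 40 N, if the wrist force passes 120 N, or if a joint passes its speed limit or range.

### The arm

A 6-joint arm with a two-finger parallel gripper is mounted at the origin on the work surface. World frame = base frame: x ahead of the robot, y to its left, z up, the work surface at z = 0. Lengths are in m, angles in rad, forces in N, time in s.
With the tool pointing down it reaches from about 0.35 to 0.975 m from the base axis. Payload 4.9 kg.
Tool frame: the origin (TCP) lies on the centre line of the jaws, within the pads' length; the fingertips stand 14 mm ahead of it and the grasp point (between the pads) lies 5 mm behind it; z points along the fingers, y is the line along which they close (so a half turn about z gives the same grasp; the last joint's range is limited). The gripper opens to 85 mm and grips with 20 to 120 N. Pads are 22 mm wide; open, the fingers measure 114 mm over their backs; the gripper's body (76 mm by 85 mm) begins 54 mm behind the grasp point. The pads swing forward as they close: fully open they stand 13 mm farther back than shut.
Start: joints at [1.172, 0.053, 1.613, -0, 1.476, -0.119], TCP at [0.173, 0.601, 0.245] pointing down, gripper open.
Joint ranges: [-3.01, 3.01], [-1.01, 2.22], [0.06, 2.58], [-1.02, 4.17], [0.09, 2.62], [-3.14, 3.14]. Speed limits (rad/s): [2.57, 2.57, 3.14, 3.14, 3.14, 3.14].

### API

Orientations are given as a unit quaternion [w, x, y, z].
In Python, from plant import * gives the robot as it stands.
- The arm moves only by the tool send_rows, never from a script. Its argument "steps" is a list of rows, each an object with "translation": the shift along the tool's x, y, z in cm, a list of three; "delta_rot": the turn, a rotation vector about the tool's x, y, z in rad, a list of three; "jaw": the finger opening in cm, from 0 to 8.54. In form: [{"translation": [dx, dy, dz], "delta_rot": [rx, ry, rz], "jaw": jaw}, ...]. A call has exactly 8 rows; each row is the pose to reach, as a shift and turn from the pose commanded when the call began, along the tool's axes at that moment; what a row does not reach only later rows make up. A row lasts 1/10 s, in which the tool goes at most 50 mm and 8.59 degrees, less where a joint would pass 70% of its speed; a pose out of reach is approached as far as the arm can. A call with a gripper value outside its range is refused whole. The fingers move at their own pace and stop on an object; the grip force is fixed at half the most. Time passes only in rows, so rows that repeat a pose let the fingers close, or fill a call up. It gives the time, the measured TCP pose, the force, the opening and the grip force at its end, in the units of the state.
- state(): the state, without advancing time (a new reading comes with each control period).
- grab_frame(name): name is "scene" or "top" or "wrist"; returns a dict with "pixels" (420x560x3 uint8, blue, green, red), "range_z" (420x560 float32, m along the optical axis (not along the pixel's ray), 0 where there is no reading), "fx", "fy", "cx", "cy" (pixels), "rvec" (rotation vector, rad) and "tvec" (3), from world to camera coordinates, as OpenCV has them. Camera axes: x right, y down, z forward; pixel columns grow to the right and rows downward; lengths in m; the calibration is good to about 2 mm. The wrist camera is an equidistant fisheye: a pixel r from the principal point sees the ray r / f radians off the axis. A picture is of the moment at which its call begins.
- job_done(): hands the job in; it is judged then, once.
The state is a dict: "time": time; "joint_pos": joint angles; "joint_vel": joint speeds; "joint_efforts": joint torques, N m; "tool_pos": TCP position; "tool_rot": TCP orientation; "contact_force": force on the tool from outside, world axes, zero at the start; "ft_torque": the same for the moment, N m; "gripper_width": opening from 0.0 (shut) to 1.0 (fully open); "grasp_force": force on a finger pad.
Only numpy, scipy, OpenCV 4.12 (cv2) and the standard library are available. Lean on these libraries where they do the work, as an engineer would, in place of code of your own. Each camera call takes 0.05 s, during which the arm holds its last target. There are 200 camera calls.

## Working session

There is one attempt and no reset: what is moved stays moved. The work goes in short steps, Python scripts to look and compute and a tool call to move; the robot and the scene stay as the last step left them, time stands still between calls to the robot, and variables do not carry over. Pictures are saved under pics/ and viewed, at most 10 in all, crops included, and the job is handed in when it is done.

Besides the shell and the picture viewer there is one more tool, called after "Call:" by a JSON object that holds its "method" and its "body", one argument or row to a line. send_rows: Moves the arm, as the interface text tells. Its arguments: {"type":"object","properties":{"steps":{"type":"array","items":{"type":"object","properties":{"translation":{"type":"array","items":{"type":"number"}},"delta_rot":{"type":"array","items":{"type":"number"}},"jaw":{"type":"number"}}}}},"required":["steps"]}

```bash
mkdir -p pics
cat > h.py <<'E'
from plant import *
import numpy as np, cv2
def grab(n):
    f=grab_frame(n); np.savez('%s.npz'%n,**f); return f
def pts(f):
    # world xyz for each pixel (pinhole cams)
    d=f['range_z']; v,u=np.mgrid[:d.shape[0],:d.shape[1]]
    c=np.stack([(u-f['cx'])/f['fx']*d,(v-f['cy'])/f['fy']*d,d],-1)
    R=cv2.Rodrigues(np.array(f['rvec'],float))[0]
    return (c-np.array(f['tvec']).ravel())@R
E
python3 - <<'E'
from h import *
for n in("scene","top"):
    f=grab(n); cv2.imwrite(f'pics/{n}0.png',f['pixels']); print(n,f['fx'],f['rvec'],f['tvec'])
print(state())
E
```

```text
scene 537.3827827336787 [ 1.91866875  1.83734904 -0.54710731] [-0.08494421 -0.34944906  1.62475753]
top 539.8961867499172 [ 2.14898155 -2.12861366  0.12441119] [0.07488539 0.53870894 1.24003891]
{'time': 0.1, 'joint_pos': array([ 1.17200833e+00,  5.33010504e-02,  1.61416782e+00,  1.59009647e-05,
        1.47599074e+00, -1.18986300e-01]), 'joint_vel': array([ 0.00075942, -0.00164933, -0.00273925, -0.0005417 ,  0.00136261,
       -0.00098446]), 'joint_efforts': array([ 2.04642021e-06, -3.94904959e+01, -3.71363211e+01, -1.43262428e-04,
        3.90848887e-03,  9.83761083e-06]), 'tool_pos': array([0.17237958, 0.60019705, 0.24417295]), 'tool_rot': array([-2.46626162e-04,  1.39445622e-01,  9.90229290e-01, -9.00347418e-04]), 'contact_force': array([-0.04216288, -0.10288776, -0.91218781]), 'ft_torque': array([-0.0125553 , -0.01553913,  0.01745653]), 'grasp_force': 0.0, 'gripper_width': 0.9987307861040763}
```

View pics/scene0.png

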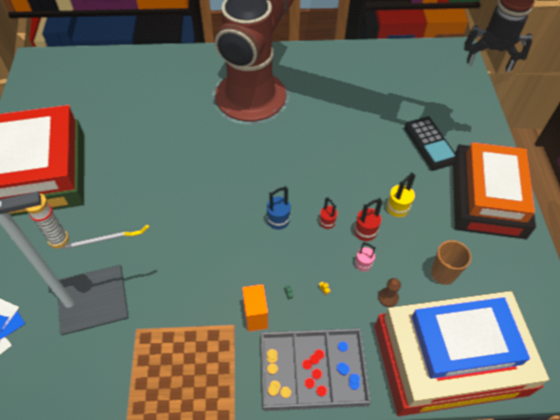

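View pics/top0.png

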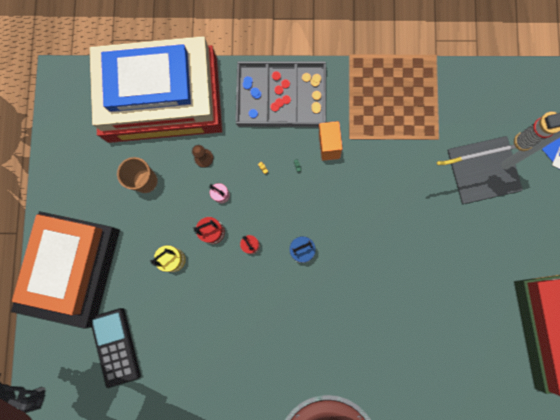

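Scene view: candidates are the large red tin (scene 368,221; top 208,231), the small red tin (scene 328,214; top 250,244), the yellow one (top 168,259), the pink one (top 218,192) and the blue tin (top 303,250). The large red one fits, being the larger of its colour. The hook's yellow tip is at top (445,161), scene (140,231). Next I confirm the red tin in a crop and measure.

Run:
```python
import numpy as np,cv2
from h import pts
t=dict(np.load('top.npz')); s=dict(np.load('scene.npz'))
a=cv2.resize(t['pixels'][170:280,140:330],None,fx=4,fy=4,interpolation=cv2.INTER_CUBIC)
cv2.imwrite('pics/crop1.png',a)
for n,f in(('top',t),('scene',s)):
    P=pts(f); hsv=cv2.cvtColor(f['pixels'],cv2.COLOR_BGR2HSV)
    H,S,V=[hsv[...,i].astype(int) for i in range(3)]
    def box(u0,u1,v0,v1):
        m=np.zeros(H.shape,bool); m[v0:v1,u0:u1]=1; return m
    B=dict(top=dict(red=(190,228,210,246),blue=(286,320,232,268),small=(238,262,232,256),hook=(433,462,152,170),rod=(462,510,140,166)),
           scene=dict(red=(352,386,196,242),blue=(262,294,184,230),small=(316,340,196,230),hook=(122,152,222,242),rod=(70,122,230,248)))[n]
    for k,b in B.items():
        m=box(*b)&(f['range_z']>0)
        if k in('hook',): m&=(H>18)&(H<35)&(S>120)&(V>120)&(P[...,2]>.15)
        elif k=='rod': m&=(P[...,2]>.2)&(P[...,2]<.3)&(S<90)
        else:
            mm=m&(P[...,2]>(.12 if k!='small' else .08))&(P[...,2]<.16)
            tin=m&(P[...,2]>.01)&(P[...,2]<.075)&(S>120)
            lid=m&(P[...,2]>.055)&(P[...,2]<.075)
            for w,q in(('tin',tin),('lid',lid)):
                if q.sum(): print(n,k,w,q.sum(),P[q].mean(0).round(4),P[q].min(0).round(3),P[q].max(0).round(3))
            m=mm
        q=P[m]
        if len(q)<3: print(n,k,'few');continue
        c=q.mean(0); d=np.linalg.svd(q-c)[2][0]; pr=(q-c)@d
        print(n,k,len(q),c.round(4),'dir',d.round(3),'ext',pr.min().round(3),pr.max().round(3),'zmin/max',q[:,2].min().round(3),q[:,2].max().round(3))
        if k in('hook',):
            o=np.argsort(pr); print(q[o[::max(1,len(o)//12)]].round(3).tolist())
```

```text
top red tin 415 [0.4904 0.2792 0.0649] [0.464 0.252 0.042] [0.522 0.309 0.074]
top red lid 413 [0.491  0.2795 0.0653] [0.464 0.252 0.055] [0.522 0.311 0.074]
top red 88 [0.4929 0.2818 0.1325] dir [-0.431  0.902 -0.028] ext -0.022 0.022 zmin/max 0.121 0.141
top blue tin 405 [0.4485 0.0648 0.0653] [0.422 0.037 0.054] [0.477 0.092 0.074]
top blue lid 430 [0.4484 0.0636 0.0652] [0.42  0.035 0.059] [0.478 0.092 0.074]
top blue 84 [0.4496 0.0636 0.1325] dir [-0.43   0.903  0.026] ext -0.022 0.022 zmin/max 0.124 0.142
top small tin 208 [0.4609 0.1874 0.0477] [0.44  0.168 0.04 ] [0.483 0.208 0.073]
top small lid 10 [0.4591 0.1832 0.0634] [0.446 0.176 0.055] [0.475 0.194 0.074]
top small 45 [0.4613 0.1879 0.0953] dir [-0.825 -0.565  0.031] ext -0.016 0.015 zmin/max 0.08 0.1
top hook 88 [ 0.6162 -0.2299  0.2381] dir [ 0.227 -0.948 -0.225] ext -0.027 0.025 zmin/max 0.23 0.251
[[0.608, -0.206, 0.25], [0.612, -0.208, 0.248], [0.612, -0.212, 0.247], [0.611, -0.217, 0.245], [0.612, -0.224, 0.234], [0.614, -0.226, 0.232], [0.614, -0.232, 0.233], [0.62, -0.232, 0.233], [0.618, -0.238, 0.233], [0.619,
[... 820 characters left out ...]
0.4668 0.1861 0.0648] [0.449 0.173 0.055] [0.483 0.198 0.074]
scene small 53 [0.4661 0.1852 0.0913] dir [0.812 0.584 0.004] ext -0.017 0.016 zmin/max 0.08 0.1
scene hook 106 [ 0.6205 -0.2312  0.2379] dir [ 0.212 -0.957 -0.198] ext -0.026 0.024 zmin/max 0.229 0.251
[[0.615, -0.207, 0.248], [0.617, -0.211, 0.248], [0.619, -0.213, 0.243], [0.618, -0.218, 0.242], [0.618, -0.22, 0.23], [0.616, -0.225, 0.235], [0.623, -0.229, 0.235], [0.623, -0.233, 0.235], [0.621, -0.236, 0.229], [0.621, -0.241, 0.233], [0.623, -0.246, 0.24], [0.624, -0.249, 0.242], [0.627, -0.251, 0.24], [0.626, -0.253, 0.238]]
scene rod 215 [ 0.6386 -0.3086  0.2424] dir [ 0.235 -0.972  0.017] ext -0.05 0.05 zmin/max 0.236 0.248
```

View pics/crop1.png

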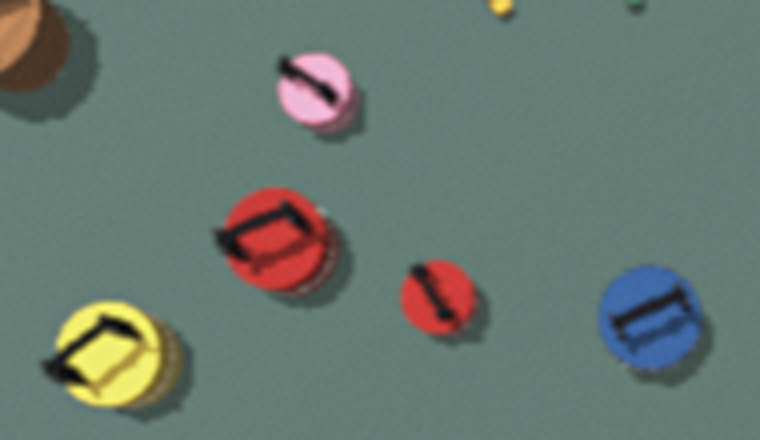

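The crop confirms it: the large red tin (crop 275,240) with its black loop tilted to the left, clearly larger than the small red one (crop 438,297). Loop centre is about (0.4945, 0.2795) with y axis at 115°. The hook seat is about (0.618, -0.232) with x at -77°. Heights agree with those given.

```bash
cat >> h.py <<'E'
from scipy.spatial.transform import Rotation as Ro
def mv(xyz,yaw):
    "tool-frame shift (cm) and turn to reach TCP xyz, tool down, tool y at yaw deg"
    s=state(); w,x,y,z=s['tool_rot']; R=Ro.from_quat([x,y,z,w])
    a=np.radians(yaw); Y=np.array([np.cos(a),np.sin(a),0]); Z=np.array([0,0,-1.])
    T=Ro.from_matrix(np.stack([np.cross(Y,Z),Y,Z],1))
    print('cm',(R.inv().apply(np.array(xyz)-s['tool_pos'])*100).round(2),'rot',(R.inv()*T).as_rotvec().round(3),'pos',s['tool_pos'].round(4),'F',s['contact_force'].round(2),'t',s['time'])
E
python3 -c "
from h import *
mv([.4945,.2795,.23],114.8)"
```

```text
cm [-39.82 -21.92   1.45] rot [-0.002 -0.001 -0.713] pos [0.1724 0.6002 0.2442] F [-0.04 -0.1  -0.91] t 0.1
```

Call:
{"method": "send_rows", "body": {
  "steps": [
    {"translation": [-4.0,-2.2,0.1],"delta_rot": [0,0,-0.07],"jaw": 7.5},
    {"translation": [-8.0,-4.4,0.2],"delta_rot": [0,0,-0.14],"jaw": 7.5},
    {"translation": [-12.0,-6.6,0.3],"delta_rot": [0,0,-0.21],"jaw": 7.5},
    {"translation": [-16.0,-8.8,0.4],"delta_rot": [0,0,-0.28],"jaw": 7.5},
    {"translation": [-20.0,-11.0,0.5],"delta_rot": [0,0,-0.35],"jaw": 7.5},
    {"translation": [-24.0,-13.2,0.6],"delta_rot": [0,0,-0.42],"jaw": 7.5},
    {"translation": [-28.0,-15.4,0.8],"delta_rot": [0,0,-0.49],"jaw": 7.5},
    {"translation": [-32.0,-17.6,1.0],"delta_rot": [0,0,-0.56],"jaw": 7.5}
  ]
}}

```text
time: 0.9
tool_pos: [0.4324, 0.3415, 0.2349]
tool_rot: [-0.0, -0.141, 0.99, -0.0]
contact_force: [-0.3, 0.2, -0.9]
gripper_width: 0.877
grasp_force: 0.0
```

```bash
python3 -c "
from h import *
mv([.4945,.2795,.23],114.8)"
```

```text
cm [-4.23 -7.69  0.49] rot [ 0.   -0.   -0.15] pos [0.4324 0.3415 0.2349] F [-0.32  0.18 -0.92] t 0.9
```

Call:
{"method": "send_rows", "body": {
  "steps": [
    {"translation": [-1.5,-2.6,0.2],"delta_rot": [0,0,-0.05],"jaw": 7.5},
    {"translation": [-3.0,-5.2,0.4],"delta_rot": [0,0,-0.1],"jaw": 7.5},
    {"translation": [-4.2,-7.6,0.5],"delta_rot": [0,0,-0.15],"jaw": 7.5},
    {"translation": [-4.2,-7.6,0.5],"delta_rot": [0,0,-0.15],"jaw": 7.5},
    {"translation": [-4.2,-7.6,0.5],"delta_rot": [0,0,-0.15],"jaw": 7.5},
    {"translation": [-4.2,-7.6,0.5],"delta_rot": [0,0,-0.15],"jaw": 7.5},
    {"translation": [-4.2,-7.6,0.5],"delta_rot": [0,0,-0.15],"jaw": 7.5},
    {"translation": [-4.2,-7.6,0.5],"delta_rot": [0,0,-0.15],"jaw": 7.5}
  ]
}}

```text
time: 1.7
tool_pos: [0.4924, 0.2825, 0.2304]
tool_rot: [0.0, -0.214, 0.977, 0.0]
contact_force: [0.5, -0.2, 0.4]
gripper_width: 0.88
grasp_force: 0.0
```

```bash
cat >> h.py <<'E'
def wpts(f):
    d=f['range_z']; v,u=np.mgrid[:d.shape[0],:d.shape[1]]
    x=(u-f['cx'])/f['fx']; y=(v-f['cy'])/f['fy']; r=np.hypot(x,y)+1e-9
    k=np.where(r<1.45,np.tan(np.minimum(r,1.45)),0)/r
    c=np.stack([x*k*d,y*k*d,d],-1)
    return (c-np.array(f['tvec']).ravel())@cv2.Rodrigues(np.array(f['rvec'],float))[0]
E
python3 - <<'E'
from h import *
f=grab('wrist'); cv2.imwrite('pics/w1.png',f['pixels']); P=wpts(f)
mv([.4945,.2795,.0925],114.8)
m=(f['range_z']>0)&(f['pixels'].max(-1)<70)&(P[...,2]>.12)&(P[...,2]<.145)&(np.hypot(P[...,0]-.4945,P[...,1]-.2795)<.035)
q=P[m];c=q.mean(0);d=np.linalg.svd(q-c,full_matrices=False)[2][0];pr=(q-c)@d
print(len(q),c,d,pr.min(),pr.max(),c+d*(pr.min()+pr.max())/2)
v,u=np.nonzero(m);print(u.min(),u.max(),v.min(),v.max())
E
```

```text
cm [-0.07 -0.34 13.79] rot [ 0.     0.    -0.002] pos [0.4925 0.2823 0.2304] F [-0.5  -0.17  0.57] t 1.75
696 [0.49355933 0.27947728 0.13161789] [-0.41464013  0.90939671  0.03272886] -0.022088717245319925 0.022636403158458874 [0.49344578 0.27972631 0.13162685]
247 307 202 221
```

View pics/w1.png

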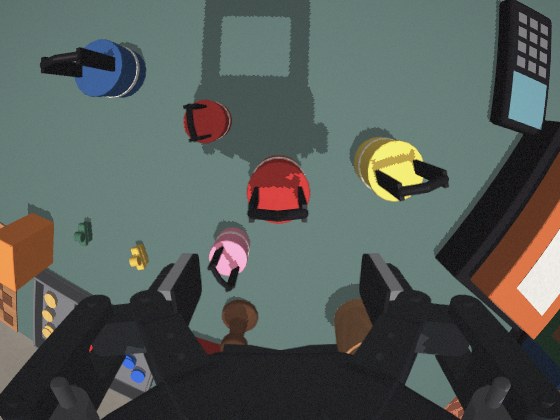

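The wrist view shows the loop at (247–307, 202–221), giving centre (0.4935, 0.2797) and 45 mm across, as it should be. Next: descend and grip.

Call:
{"method": "send_rows", "body": {
  "steps": [
    {"translation": [0,-0.3,2.0],"delta_rot": [0,0,0],"jaw": 7.5},
    {"translation": [0,-0.3,4.5],"delta_rot": [0,0,0],"jaw": 7.5},
    {"translation": [0,-0.3,7.0],"delta_rot": [0,0,0],"jaw": 7.5},
    {"translation": [0,-0.3,9.5],"delta_rot": [0,0,0],"jaw": 7.5},
    {"translation": [0,-0.3,11.5],"delta_rot": [0,0,0],"jaw": 7.5},
    {"translation": [0,-0.3,13.0],"delta_rot": [0,0,0],"jaw": 7.5},
    {"translation": [0,-0.3,13.8],"delta_rot": [0,0,0],"jaw": 7.5},
    {"translation": [0,-0.3,13.8],"delta_rot": [0,0,0],"jaw": 7.5}
  ]
}}

```text
time: 2.55
tool_pos: [0.4935, 0.2789, 0.0913]
tool_rot: [-0.001, -0.214, 0.977, -0.0]
contact_force: [-0.2, -0.3, -0.7]
gripper_width: 0.881
grasp_force: 0.0
```

Call:
{"method": "send_rows", "body": {
  "steps": [
    {"translation": [0,0,0],"delta_rot": [0,0,0],"jaw": 5.5},
    {"translation": [0,0,0],"delta_rot": [0,0,0],"jaw": 4.8},
    {"translation": [0,0,0],"delta_rot": [0,0,0],"jaw": 3.5},
    {"translation": [0,0,0],"delta_rot": [0,0,0],"jaw": 3.0},
    {"translation": [0,0,0],"delta_rot": [0,0,0],"jaw": 3.0},
    {"translation": [0,0,0],"delta_rot": [0,0,0],"jaw": 3.0},
    {"translation": [0,0,0],"delta_rot": [0,0,0],"jaw": 3.0},
    {"translation": [0,0,0],"delta_rot": [0,0,0],"jaw": 3.0}
  ]
}}

```text
time: 3.35
tool_pos: [0.495, 0.2797, 0.0939]
tool_rot: [0.001, -0.213, 0.977, 0.001]
contact_force: [-1.9, 2.2, 5.8]
gripper_width: 0.515
grasp_force: 61.0
```

Call:
{"method": "send_rows", "body": {
  "steps": [
    {"translation": [0,0,-1.0],"delta_rot": [0,0,0],"jaw": 3.0},
    {"translation": [0,0,-3.0],"delta_rot": [0,0,0],"jaw": 3.0},
    {"translation": [0,0,-6.0],"delta_rot": [0,0,0],"jaw": 3.0},
    {"translation": [0,0,-9.0],"delta_rot": [0,0,0],"jaw": 3.0},
    {"translation": [0,0,-12.0],"delta_rot": [0,0,0],"jaw": 3.0},
    {"translation": [0,0,-15.0],"delta_rot": [0,0,0],"jaw": 3.0},
    {"translation": [0,0,-17.0],"delta_rot": [0,0,0],"jaw": 3.0},
    {"translation": [0,0,-17.2],"delta_rot": [0,0,0],"jaw": 3.0}
  ]
}}

```text
time: 4.15
tool_pos: [0.4953, 0.2792, 0.2677]
tool_rot: [0.003, -0.213, 0.977, 0.0]
contact_force: [0.2, 1.0, -2.3]
gripper_width: 0.509
grasp_force: 61.2
```

```bash
python3 -c "
from h import *
mv([.600,-.154,.265],13.1)"
```

```text
cm [  8.55 -43.74   0.26] rot [0.004 0.005 1.772] pos [0.4953 0.2792 0.2677] F [ 0.17  0.97 -2.26] t 4.15
```

Call:
{"method": "send_rows", "body": {
  "steps": [
    {"translation": [0.3,-1.5,0],"delta_rot": [0,0,0.06],"jaw": 3.0},
    {"translation": [0.8,-4.0,0],"delta_rot": [0,0,0.16],"jaw": 3.0},
    {"translation": [1.4,-7.0,0],"delta_rot": [0,0,0.28],"jaw": 3.0},
    {"translation": [2.0,-10.0,0.1],"delta_rot": [0,0,0.4],"jaw": 3.0},
    {"translation": [2.6,-13.0,0.1],"delta_rot": [0,0,0.52],"jaw": 3.0},
    {"translation": [3.2,-16.0,0.1],"delta_rot": [0,0,0.64],"jaw": 3.0},
    {"translation": [3.8,-19.0,0.1],"delta_rot": [0,0,0.76],"jaw": 3.0},
    {"translation": [4.3,-22.0,0.1],"delta_rot": [0,0,0.88],"jaw": 3.0}
  ]
}}

```text
time: 4.95
tool_pos: [0.5459, 0.0597, 0.2608]
tool_rot: [-0.002, 0.225, 0.974, -0.001]
contact_force: [-0.8, 0.3, -2.2]
gripper_width: 0.514
grasp_force: 61.4
```

```bash
python3 -c "
from h import *
mv([.600,-.154,.265],13.1)"
```

```text
cm [-14.25 -16.82  -0.43] rot [-0.003 -0.002  0.887] pos [0.5459 0.0597 0.2608] F [-0.82  0.3  -2.23] t 4.95
```

Call:
{"method": "send_rows", "body": {
  "steps": [
    {"translation": [-2.2,-2.7,0],"delta_rot": [0,0,0.13],"jaw": 3.0},
    {"translation": [-4.5,-5.4,-0.1],"delta_rot": [0,0,0.26],"jaw": 3.0},
    {"translation": [-6.8,-8.1,-0.1],"delta_rot": [0,0,0.39],"jaw": 3.0},
    {"translation": [-9.1,-10.8,-0.2],"delta_rot": [0,0,0.52],"jaw": 3.0},
    {"translation": [-11.2,-13.3,-0.3],"delta_rot": [0,0,0.65],"jaw": 3.0},
    {"translation": [-13.0,-15.4,-0.4],"delta_rot": [0,0,0.78],"jaw": 3.0},
    {"translation": [-14.2,-16.8,-0.4],"delta_rot": [0,0,0.885],"jaw": 3.0},
    {"translation": [-14.2,-16.8,-0.4],"delta_rot": [0,0,0.885],"jaw": 3.0}
  ]
}}

```text
time: 5.75
tool_pos: [0.6009, -0.154, 0.2645]
tool_rot: [-0.002, 0.62, 0.784, -0.001]
contact_force: [0.0, 1.0, -3.0]
gripper_width: 0.509
grasp_force: 61.4
```

Run:
```python
from h import *
mv([.600,-.154,.224],13.1)
f=grab('wrist'); cv2.imwrite('pics/w2.png',f['pixels']); P=wpts(f)
s=grab('scene'); cv2.imwrite('pics/s2.png',cv2.resize(s['pixels'][150:290,20:230],None,fx=3.8,fy=3.8,interpolation=cv2.INTER_CUBIC))
for n,g,Q in(('w',f,P),('s',s,pts(s))):
    H=cv2.cvtColor(g['pixels'],cv2.COLOR_BGR2HSV)
    m=(g['range_z']>0)&(H[...,0]>18)&(H[...,0]<35)&(H[...,1]>110)&(H[...,2]>90)&(np.hypot(Q[...,0]-.618,Q[...,1]+.232)<.05)&(abs(Q[...,2]-.238)<.02)
    q=Q[m]
    if len(q)>5:
        d=np.array([.2265,-.974]); a=(q[:,:2]-[.618,-.232])@d; b=(q[:,:2]-[.618,-.232])@[.974,.2265]
        print(n,len(q),'along',a.min(),a.max(),'lat',np.median(b))
```

```text
cm [ 0.01 -0.07  4.05] rot [-0.004 -0.001  0.004] pos [ 0.6009 -0.154   0.2645] F [ 0.03  1.   -2.95] t 5.75
w 50 along -0.02581273856176868 -0.02208462499628354 lat -0.0005172252877325059
s 107 along -0.02474116412835365 0.024674055452265118 lat 0.0029498715837935727
```

View pics/w2.png

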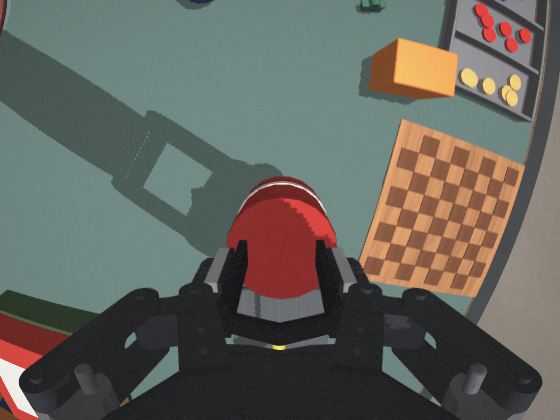

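View pics/s2.png

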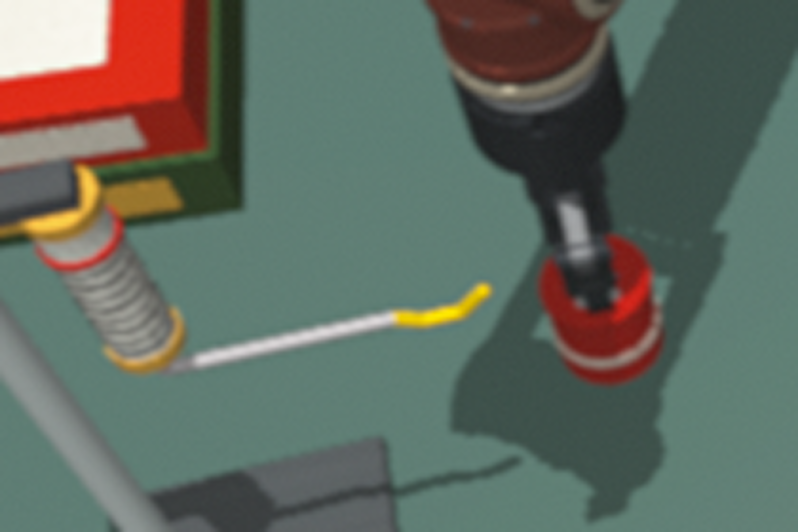

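The wrist view shows the hook tip centred between the fingers (280,347). The scene crop shows the tin upright, with its loop lined up with the hook (tip at crop 487,290). Next I lower, then slide in along the tool's -x.

Call:
{"method": "send_rows", "body": {
  "steps": [
    {"translation": [0,0,1.2],"delta_rot": [0,0,0],"jaw": 3.0},
    {"translation": [0,0,2.5],"delta_rot": [0,0,0],"jaw": 3.0},
    {"translation": [0,0,3.5],"delta_rot": [0,0,0],"jaw": 3.0},
    {"translation": [-0.5,0,3.5],"delta_rot": [0,0,0],"jaw": 3.0},
    {"translation": [-1.5,0,3.5],"delta_rot": [0,0,0],"jaw": 3.0},
    {"translation": [-2.5,0,3.5],"delta_rot": [0,0,0],"jaw": 3.0},
    {"translation": [-3.3,0,3.5],"delta_rot": [0,0,0],"jaw": 3.0},
    {"translation": [-3.5,0,3.5],"delta_rot": [0,0,0],"jaw": 3.0}
  ]
}}

```text
time: 6.65
tool_pos: [0.6103, -0.1875, 0.233]
tool_rot: [0.001, 0.62, 0.785, 0.0]
contact_force: [0.1, 0.1, -2.5]
gripper_width: 0.508
grasp_force: 61.4
```

```bash
python3 -c "
from h import *
mv([.618,-.232,.2295],13.1)"
```

```text
cm [-4.51 -0.29  0.35] rot [0.001 0.001 0.006] pos [ 0.6103 -0.1875  0.233 ] F [ 0.08  0.09 -2.54] t 6.65
```

Call:
{"method": "send_rows", "body": {
  "steps": [
    {"translation": [-0.6,-0.1,0.1],"delta_rot": [0,0,0],"jaw": 3.0},
    {"translation": [-1.4,-0.1,0.2],"delta_rot": [0,0,0],"jaw": 3.0},
    {"translation": [-2.2,-0.2,0.3],"delta_rot": [0,0,0],"jaw": 3.0},
    {"translation": [-3.0,-0.2,0.3],"delta_rot": [0,0,0],"jaw": 3.0},
    {"translation": [-3.8,-0.2,0.3],"delta_rot": [0,0,0],"jaw": 3.0},
    {"translation": [-4.3,-0.2,0.3],"delta_rot": [0,0,0],"jaw": 3.0},
    {"translation": [-4.5,-0.2,0.3],"delta_rot": [0,0,0],"jaw": 3.0},
    {"translation": [-4.5,-0.2,0.3],"delta_rot": [0,0,0],"jaw": 3.0}
  ]
}}

```text
time: 7.45
tool_pos: [0.6185, -0.2304, 0.2293]
tool_rot: [-0.0, 0.619, 0.785, 0.0]
contact_force: [0.2, -0.5, -1.5]
gripper_width: 0.507
grasp_force: 61.4
```

Run:
```python
from h import *
mv([.618,-.232,.199],13.1)
s=grab('scene'); cv2.imwrite('pics/s3.png',cv2.resize(s['pixels'][150:290,20:230],None,fx=3.8,fy=3.8,interpolation=cv2.INTER_CUBIC))
```

```text
cm [-0.14 -0.09  3.03] rot [ 0.    -0.     0.007] pos [ 0.6185 -0.2304  0.2293] F [ 0.24 -0.48 -1.54] t 7.45
```

View pics/s3.png

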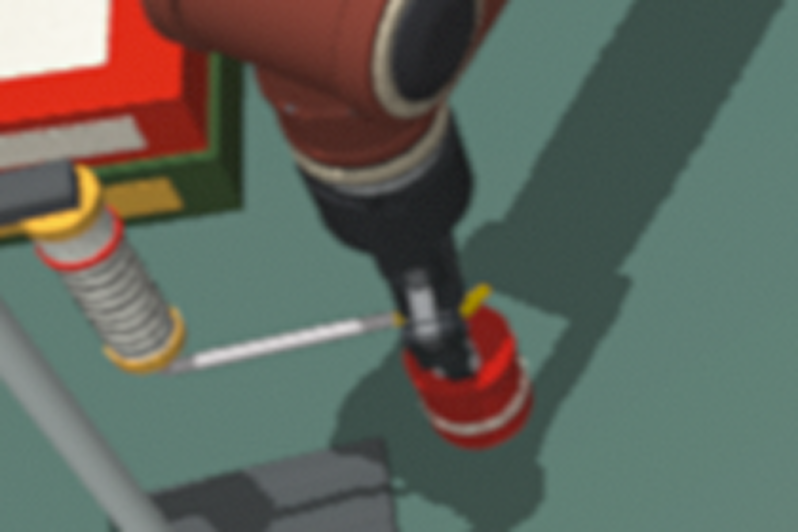

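The hook is threaded: the yellow tip shows beyond the loop at crop (480,295), with the rod on the other side. Next: lower onto it.

Call:
{"method": "send_rows", "body": {
  "steps": [
    {"translation": [-0.1,0,0.6],"delta_rot": [0,0,0],"jaw": 3.0},
    {"translation": [-0.1,0,1.2],"delta_rot": [0,0,0],"jaw": 3.0},
    {"translation": [-0.1,0,1.8],"delta_rot": [0,0,0],"jaw": 3.0},
    {"translation": [-0.1,0,2.4],"delta_rot": [0,0,0],"jaw": 3.0},
    {"translation": [-0.1,0,2.9],"delta_rot": [0,0,0],"jaw": 3.0},
    {"translation": [-0.1,0,3.2],"delta_rot": [0,0,0],"jaw": 3.0},
    {"translation": [-0.1,0,3.4],"delta_rot": [0,0,0],"jaw": 3.0},
    {"translation": [-0.1,0,3.4],"delta_rot": [0,0,0],"jaw": 3.0}
  ]
}}

```text
time: 8.3
tool_pos: [0.6186, -0.2311, 0.1951]
tool_rot: [-0.0, 0.619, 0.785, -0.0]
contact_force: [-1.2, 0.2, -2.3]
gripper_width: 0.504
grasp_force: 61.4
```

Call:
{"method": "send_rows", "body": {
  "steps": [
    {"translation": [0,0,0.2],"delta_rot": [0,0,0],"jaw": 3.0},
    {"translation": [0,0,0.5],"delta_rot": [0,0,0],"jaw": 3.0},
    {"translation": [0,0,0.8],"delta_rot": [0,0,0],"jaw": 3.0},
    {"translation": [0,0,1.0],"delta_rot": [0,0,0],"jaw": 3.0},
    {"translation": [0,0,1.0],"delta_rot": [0,0,0],"jaw": 3.0},
    {"translation": [0,0,1.0],"delta_rot": [0,0,0],"jaw": 3.0},
    {"translation": [0,0,1.0],"delta_rot": [0,0,0],"jaw": 3.0},
    {"translation": [0,0,1.0],"delta_rot": [0,0,0],"jaw": 3.0}
  ]
}}

```text
time: 9.1
tool_pos: [0.6188, -0.2312, 0.1855]
tool_rot: [0.0, 0.619, 0.785, 0.0]
contact_force: [0.1, -0.4, -1.2]
gripper_width: 0.506
grasp_force: 61.5
```

Run:
```python
from h import *
s=grab('scene'); P=pts(s); H=cv2.cvtColor(s['pixels'],cv2.COLOR_BGR2HSV)
m=(H[...,0]>18)&(H[...,0]<35)&(H[...,1]>110)&(H[...,2]>90)&(np.hypot(P[...,0]-.618,P[...,1]+.232)<.05)&(P[...,2]>.15)
print(m.sum(),P[m][:,2].max(),P[m][:,2].min())
F=[]
for i in range(6): F.append(state()['contact_force'][2]); grab_frame('wrist')
print(np.round(F,2)); mv([.618,-.232,.199],13.1)
m=(abs(P[...,0]-.632)<.02)&(abs(P[...,1]+.30)<.03)&(P[...,2]>.16)&(P[...,2]<.26)
print('rod',m.sum(),np.median(P[m][:,2]))
```

```text
29 0.25990160219031316 0.22483154292236038
[-0.91 -0.82 -1.02 -0.85 -0.79 -1.88]
cm [-0.06 -0.09 -1.36] rot [0.    0.    0.007] pos [ 0.6187 -0.2312  0.1854] F [-0.41 -0.21 -0.53] t 9.45
rod 127 0.22906204347177378
```

Call:
{"method": "send_rows", "body": {
  "steps": [
    {"translation": [0,0,0.2],"delta_rot": [0,0,0],"jaw": 3.0},
    {"translation": [0,0,0.5],"delta_rot": [0,0,0],"jaw": 3.0},
    {"translation": [0,0,0.7],"delta_rot": [0,0,0],"jaw": 3.0},
    {"translation": [0,0,0.9],"delta_rot": [0,0,0],"jaw": 3.0},
    {"translation": [0,0,0.9],"delta_rot": [0,0,0],"jaw": 3.0},
    {"translation": [0,0,0.9],"delta_rot": [0,0,0],"jaw": 3.0},
    {"translation": [0,0,0.9],"delta_rot": [0,0,0],"jaw": 3.0},
    {"translation": [0,0,0.9],"delta_rot": [0,0,0],"jaw": 3.0}
  ]
}}

```text
time: 10.25
tool_pos: [0.6187, -0.2311, 0.1764]
tool_rot: [0.0, 0.619, 0.785, -0.0]
contact_force: [-0.2, -0.8, 0.1]
gripper_width: 0.508
grasp_force: 61.5
```

Run:
```python
from h import *
F=[]
for i in range(8): F.append(state()['contact_force'][2]); grab_frame('wrist')
print(np.round(F,2),np.mean(F)); mv([.618,-.232,.199],13.1)
P=pts(grab('scene'))
m=(abs(P[...,0]-.632)<.02)&(abs(P[...,1]+.30)<.03)&(P[...,2]>.16)&(P[...,2]<.26)
print('rod',m.sum(),np.median(P[m][:,2]))
```

```text
[ 0.15  0.66  0.88  0.07  0.52 -0.25 -0.03 -0.16] 0.2282637016970618
cm [-0.07 -0.09 -2.26] rot [-0.     0.     0.007] pos [ 0.6187 -0.2312  0.1764] F [-0.67 -0.55  1.03] t 10.65
rod 124 0.21997903944026037
```

The spring now carries the weight: force is about 0 and the hook has sunk about 22 mm. Next: open.

Call:
{"method": "send_rows", "body": {
  "steps": [
    {"translation": [0,0,0],"delta_rot": [0,0,0],"jaw": 4.6},
    {"translation": [0,0,0],"delta_rot": [0,0,0],"jaw": 5.0},
    {"translation": [0,0,0],"delta_rot": [0,0,0],"jaw": 5.6},
    {"translation": [0,0,0],"delta_rot": [0,0,0],"jaw": 6.4},
    {"translation": [0,0,0],"delta_rot": [0,0,0],"jaw": 7.2},
    {"translation": [0,0,0],"delta_rot": [0,0,0],"jaw": 8.0},
    {"translation": [0,0,0],"delta_rot": [0,0,0],"jaw": 8.0},
    {"translation": [0,0,0],"delta_rot": [0,0,0],"jaw": 8.0}
  ]
}}

```text
time: 11.5
tool_pos: [0.6187, -0.2312, 0.1763]
tool_rot: [0.0, 0.619, 0.785, -0.0]
contact_force: [0.2, 0.3, 0.4]
gripper_width: 0.935
grasp_force: 0.0
```

Run:
```python
from h import *
mv([.618,-.232,.199],13.1)
s=grab('scene');P=pts(s)
m=(abs(P[...,0]-.632)<.02)&(abs(P[...,1]+.30)<.03)&(P[...,2]>.16)&(P[...,2]<.26)
print('rod',m.sum(),np.median(P[m][:,2]))
cv2.imwrite('pics/s4.png',cv2.resize(s['pixels'][150:290,20:230],None,fx=3.8,fy=3.8,interpolation=cv2.INTER_CUBIC))
```

```text
cm [-0.07 -0.09 -2.27] rot [-0.     0.     0.007] pos [ 0.6187 -0.2312  0.1763] F [0.24 0.29 0.41] t 11.5
rod 129 0.22093377456388483
```

View pics/s4.png

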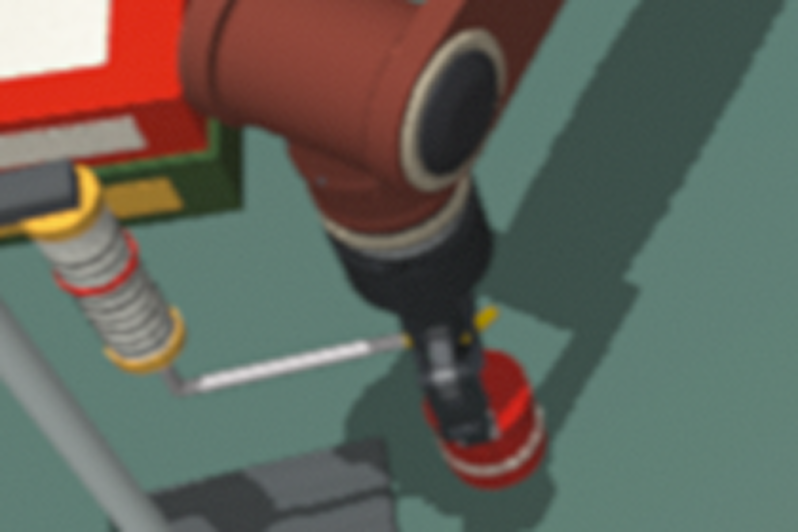

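The tin hangs from the hook, with the red ring down at crop (98,275) and the tip visible at (488,318). Next: straight up, clear.

Call:
{"method": "send_rows", "body": {
  "steps": [
    {"translation": [0,-0.1,-0.6],"delta_rot": [0,0,0],"jaw": 8.0},
    {"translation": [0,-0.1,-1.6],"delta_rot": [0,0,0],"jaw": 8.0},
    {"translation": [0,-0.1,-3.0],"delta_rot": [0,0,0],"jaw": 8.0},
    {"translation": [0,-0.1,-5.0],"delta_rot": [0,0,0],"jaw": 8.0},
    {"translation": [0,-0.1,-7.0],"delta_rot": [0,0,0],"jaw": 8.0},
    {"translation": [0,-0.1,-9.5],"delta_rot": [0,0,0],"jaw": 8.0},
    {"translation": [0,-0.1,-12.0],"delta_rot": [0,0,0],"jaw": 8.0},
    {"translation": [0,-0.1,-14.0],"delta_rot": [0,0,0],"jaw": 8.0}
  ]
}}

```text
time: 12.35
tool_pos: [0.6181, -0.2316, 0.3202]
tool_rot: [0.002, 0.619, 0.785, 0.0]
contact_force: [0.2, -0.0, -0.2]
gripper_width: 0.937
grasp_force: 0.0
```

Call:
{"method": "send_rows", "body": {
  "steps": [
    {"translation": [1.5,0,0],"delta_rot": [0,0,0],"jaw": 8.0},
    {"translation": [4,0,0],"delta_rot": [0,0,0],"jaw": 8.0},
    {"translation": [7,0,0],"delta_rot": [0,0,0],"jaw": 8.0},
    {"translation": [10,0,0],"delta_rot": [0,0,0],"jaw": 8.0},
    {"translation": [13,0,0],"delta_rot": [0,0,0],"jaw": 8.0},
    {"translation": [15,0,0],"delta_rot": [0,0,0],"jaw": 8.0},
    {"translation": [16,0,0],"delta_rot": [0,0,0],"jaw": 8.0},
    {"translation": [16,0,0],"delta_rot": [0,0,0],"jaw": 8.0}
  ]
}}

```text
time: 13.15
tool_pos: [0.58, -0.0747, 0.3163]
tool_rot: [0.0, 0.618, 0.786, -0.0]
contact_force: [0.7, 0.7, 0.1]
gripper_width: 0.935
grasp_force: 0.0
```

Call:
{"method": "send_rows", "body": {
  "steps": [
    {"translation": [0,0,0],"delta_rot": [0,0,0],"jaw": 8.0},
    {"translation": [0,0,0],"delta_rot": [0,0,0],"jaw": 8.0},
    {"translation": [0,0,0],"delta_rot": [0,0,0],"jaw": 8.0},
    {"translation": [0,0,0],"delta_rot": [0,0,0],"jaw": 8.0},
    {"translation": [0,0,0],"delta_rot": [0,0,0],"jaw": 8.0},
    {"translation": [0,0,0],"delta_rot": [0,0,0],"jaw": 8.0},
    {"translation": [0,0,0],"delta_rot": [0,0,0],"jaw": 8.0},
    {"translation": [0,0,0],"delta_rot": [0,0,0],"jaw": 8.0}
  ]
}}

```text
time: 13.95
tool_pos: [0.5803, -0.0758, 0.3163]
tool_rot: [-0.0, 0.619, 0.785, -0.0]
contact_force: [1.0, -0.4, -0.3]
gripper_width: 0.932
grasp_force: 0.0
```

Run:
```python
from h import *
mv([.618,-.232,.199],13.1)
for i in range(4):
    s=grab('scene');P=pts(s);H=cv2.cvtColor(s['pixels'],cv2.COLOR_BGR2HSV)
    m=(abs(P[...,0]-.632)<.02)&(abs(P[...,1]+.30)<.03)&(P[...,2]>.16)&(P[...,2]<.26)
    r=((H[...,0]<8)|(H[...,0]>172))&(H[...,1]>130)&(np.hypot(P[...,0]-.618,P[...,1]+.232)<.05)
    print('rod',np.median(P[m][:,2]),'tin',r.sum(),P[r].mean(0)); [grab_frame('top') for _ in range(3)]
cv2.imwrite('pics/s5.png',cv2.resize(s['pixels'][150:290,20:230],None,fx=3.8,fy=3.8,interpolation=cv2.INTER_CUBIC))
```

```text
cm [-16.07   0.02  11.73] rot [-0.     0.     0.007] pos [ 0.5803 -0.0758  0.3163] F [ 0.97 -0.37 -0.27] t 13.95
rod 0.22070644402873027 tin 639 [ 0.63062651 -0.22781612  0.14082098]
rod 0.22108933461900007 tin 647 [ 0.63065647 -0.2278473   0.14082772]
rod 0.22052763206045206 tin 644 [ 0.63057329 -0.22771133  0.14058085]
rod 0.2209316166082002 tin 640 [ 0.63058789 -0.22785591  0.14059126]
```

View pics/s5.png

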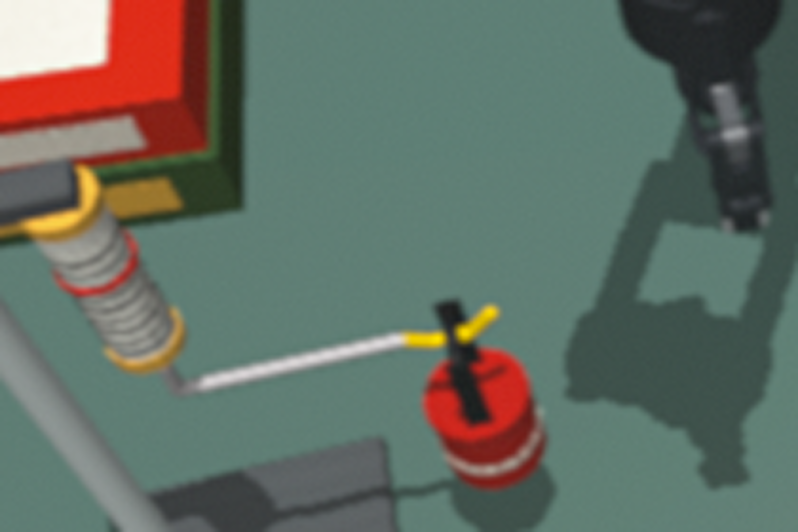

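The tin hangs still by its loop in the dip (crop 455,335), and the gripper is well clear.

```bash
python3 -c "
from plant import *
print(job_done())"
```

```text
the job is handed in; nothing more can be done
None
```

The red tin hangs still by its loop in the dip of the scale's hook, pulled down about 22 mm (roughly 2.2 N, or 220 g); the arm is clear, the blue tin was not touched, and the job was handed in at about 15 s.

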